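# Make room in the transport box and pack the labelled carton

## Robot

A 7-joint arm with a two-finger parallel gripper is mounted at the origin on the work surface. World frame = base frame: x ahead of the robot, y to its left, z up, the work surface at z = 0. Lengths are in m, angles in rad, forces in N, time in s.
With the tool pointing down it reaches from about 0.425 to 0.925 m from the base axis. Payload 6.8 kg.
Tool frame: the origin (TCP) lies on the front face of the gripper's body, between the roots of the fingers; the fingertips stand 73 mm ahead of it and the grasp point (between the pads) lies 54 mm ahead of it (env.nose_length is the distance from the TCP to the fingertips, in m); z points along the fingers, y is the line along which they close (so a half turn about z gives the same grasp; the last joint's range is limited). The gripper opens to 85 mm and grips with 20 to 120 N. Pads are 22 mm wide; open, the fingers measure 114 mm over their backs; the gripper's body (76 mm by 85 mm) begins 54 mm behind the grasp point. The pads swing forward as they close: fully open they stand 13 mm farther back than shut.
Start: joints at [1.068, 0.477, 0.022, 1.555, -0.011, 1.109, -0.083], TCP at [0.26, -0.623, 0.304] pointing down, gripper open.
Joint ranges: [-2.96, 2.96], [-0.34, 2.1], [-1.41, 1.46], [0.24, 2.44], [-1.37, 4.51], [0.17, 1.92], [-2.96, 2.96]. Speed limits (rad/s): [2.39, 2.39, 3.14, 3.14, 3.14, 3.14, 3.14].

## Interface

Orientations are given as a unit quaternion [w, x, y, z].
In Python, from cell import env, kin, camera, calibration, job gives the robot as it stands. The module is installed in compiled form; this text tells all that it offers. Calls block until the motion is done:
- env.reach(position, orientation): joint-space move of the TCP to a pose.
- env.movel(position, velocity=0.15, rot=None, stop_force=None): straight line of the TCP; rot=None keeps the orientation; velocity is the mean speed in m/s. With stop_force (N) it stops when the force on the tool has changed by that much, and returns True; else False.
- env.goto_joints(angles): joint-space move.
- env.grip(opening, f_grip=None): finger opening in m; f_grip is the grip in N (None keeps the last); returns when the fingers have stopped.
- env.dwell(seconds).
- kin.inverse_kinematics(position, orientation): joint angles nearest the present ones, or None.
- env.get_state(): the state.
- camera(name): name is "scene" or "top" or "wrist"; returns (picture, depth): 420x560x3 uint8, blue, green, red; 420x560 float32, m along the optical axis (not along the pixel's ray), 0 where there is no reading.
- calibration(name): a dict with "fx", "fy", "cx", "cy" (pixels), "rvec" (rotation vector, rad) and "tvec" (3), from world to camera coordinates, as OpenCV has them. Camera axes: x right, y down, z forward; pixel columns grow to the right and rows downward; lengths in m; the calibration is good to about 2 mm. A picture is of the moment at which its call begins: read the wrist's pose just before it. calibration takes no time and is no camera call; for the wrist camera it gives the pose at the moment of the call.
A pose or a line that the arm cannot do raises env.PlanningError and nothing moves.
- job.job_done(): hands the job in; it is judged then, once.
The state is a dict: "time": time; "qpos": joint angles; "joint_velocities": joint speeds; "joint_torque": joint torques, N m; "tcp_pos": TCP position; "orientation": TCP orientation; "force": force on the tool from outside, world axes, zero at the start; "torque": the same for the moment, N m; "opening": finger opening in m; "gripper_force": force on a finger pad.
Only numpy, scipy, OpenCV 4.12 (cv2) and the standard library are available. Lean on these libraries where they do the work, as an engineer would, in place of code of your own. Each camera call takes 0.05 s, during which the arm holds its last target. There are 200 camera calls.

## Task

Pack the yellow carton from the labelling machine's catch tray upright into the small grey transport box, between or beside the blue tube rack and the amber jar that already stand in it. They are spread out, so first slide them apart or together inside the box to make room, without lifting them out or tipping them over; then lower the carton in without dropping it, until all three stand upright on the box floor. Leave the brown bottle, the stack of dishes and the pipette where they are.

Things in the scene. Friction and masses are not known exactly. Their poses are not given: they have to be found in the camera images.
- tote: Small grey open-topped plastic box, fixed to the bench. Outside 96 x 238 mm (its x, y), 50 mm high; walls and floor 5 mm thick (inside 86 x 228 mm). Origin at the centre of its underside, on the bench; z up, y along its long side. Rack and jar stand in it, one towards each y end, 40 to 75 mm free between them. Rack (64), jar (72) and carton (82) in a row along y leave 10 mm to spare in all.
- rack: Blue tube rack, 78 x 64 mm (its x, y), solid block 55 mm high with capped tubes to 70 mm, about 0.25 kg, loose in the grey box, its x across the box (within 4 degrees). Origin at the centre of its underside, z up. Slides when pushed low on its side.
- jar: Amber round jar with white lid, 72 mm diameter, 85 mm high, about 0.3 kg, loose, standing upright in the grey box. Origin at the centre of its underside, z up. Slides when pushed low on its side.
- carton: Yellow rigid carton with white label band, 82 x 64 x 110 mm (its x, y, z), about 0.28 kg, standing loose in the catch tray. Origin at the centre of its underside, z up. Grip it across its 64 mm width (along its y) near the top. It goes in the grey box with its x along the box's y (either way round) and then stands 65 mm above the box's walls.
- machine: White labelling machine, fixed, with an aluminium catch tray. Origin at the centre of the tray's underside, on the bench. Tray 180 x 200 mm (x, y), walls 22 mm high, floor 4 mm thick. The housing, 280 x 220 mm, top 205 mm above the bench, spans y = 150 to 370 mm in this frame; a thin chute slopes from it to the tray.
- bottle: Bystander: brown bottle with blue cap, 66 mm diameter, 140 mm high. Origin at the centre of its underside.
- dishes: Bystander: stack of round dishes, 88 mm diameter, 45 mm high. Origin at the centre of its underside.
- pipette: Bystander: hand pipette with blue body lying on the bench, about 225 mm long along its y, 25 mm wide, 24 mm high. Origin on the bench under its middle, z up.
Mind the look-alikes: they are no part of the job. What is shaped like the carton but pink or turquoise is not meant.

How it is judged:
At the end, for the whole second after the job is handed in: The tube rack, the jar and the carton all stand inside the grey box on its floor (undersides within 6 mm of the floor), upright within about 4.5 degrees, released and at rest (x of rack in the frame of tote between -0.045 and 0.045 m and y of rack in the frame of tote between -0.116 and 0.116 m and z of rack in the frame of tote between -0.002 and 0.011 m and angle between each of rack, jar, carton's own z axis and vertical below 0.08 rad and linear speed of each of rack, jar, carton below 0.02 m/s and x of jar in the frame of tote between -0.045 and 0.045 m and y of jar in the frame of tote between -0.116 and 0.116 m and z of jar in the frame of tote between -0.002 and 0.011 m and x of carton in the frame of tote between -0.045 and 0.045 m and y of carton in the frame of tote between -0.116 and 0.116 m and z of carton in the frame of tote between -0.002 and 0.011 m); the robot touches nothing.
It fails at once if the tube rack or the jar is lifted out of the grey box (raised more than 35 mm) (z of any of rack, jar in the frame of tote above 0.04 m).
It fails at once if the tube rack or the jar is tipped over (more than 30 degrees) (angle between any of rack, jar's own z axis and vertical above 0.52 rad).
It fails at once if the carton is dropped or thrown (moves faster than 0.5 m/s with no finger touching it, as after a free fall of more than about 13 mm) (linear speed of carton above 0.5 m/s and contact force between the fingers and carton below 0.1 N).
It fails at once if the brown bottle, the dishes or the pipette is moved by more than 30 mm (distance of any of bottle, dishes, pipette from where it was at the start of the episode above 0.03 m).
It also fails if it takes over 61 s, if anything falls off the work surface, if the arm or the gripper's body presses on something with over 40 N, if the wrist force passes 120 N, or if a joint passes its speed limit or range.

## Working session

There is one attempt and no reset: what is moved stays moved. The work goes in short steps, each a Python script; the robot and the scene stay as the last script left them, time stands still between calls to the robot, and variables do not carry over. Pictures are saved under pics/ and viewed, at most 10 in all, crops included, and the job is handed in when it is done.

```bash
mkdir -p pics
cat > h.py <<'E'
import numpy as np, cv2
from cell import env, kin, camera, calibration, job
def cloud(n):
    c=calibration(n); im,d=camera(n)
    v,u=np.mgrid[0:420,0:560]
    P=np.stack([(u-c['cx'])/c['fx']*d,(v-c['cy'])/c['fy']*d,d],-1)
    R=cv2.Rodrigues(np.array(c['rvec'],float))[0]
    W=(P-np.array(c['tvec']).ravel())@R
    W[d==0]=np.nan
    return im,W
E
python3 - <<'E'
from h import *
for n in ("top","scene"):
    im,W=cloud(n); cv2.imwrite(f"pics/{n}0.png",im); np.save(f"pics/{n}0.npy",W)
    print(n, W[210,280], W[50,50],W[50,500],W[380,50])
print(env.get_state()['time'])
E
```

```text
top [ 6.11607302e-01 -2.23533731e-02  2.64729946e-04] [ 1.44831145  0.97084098 -0.74261639] [ 1.50414106 -0.99267585 -0.7523817 ] [2.08278174e-01 4.89737279e-01 1.81276062e-04]
scene [ 0.59961736 -0.01230965  0.04048782] [-0.13234213 -0.94741288  0.10155435] [-0.59897044  0.75725758  0.00150344] [ 9.88275808e-01 -3.09143437e-01  1.37662534e-04]
0.1
```

View pics/top0.png

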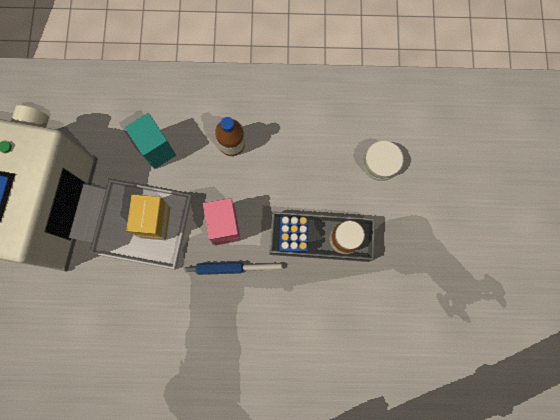

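View pics/scene0.png

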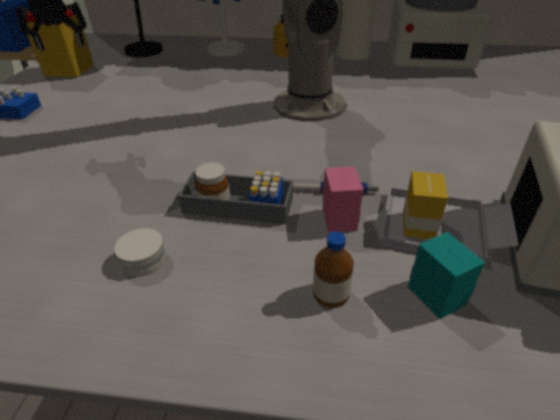

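The candidates in the top view are the yellow carton in the tray (146,215), a pink box (221,221) and a turquoise box (150,140). The scene view also shows a yellow thing in the background (65,40), off the bench. I choose the one at (146,215). In the box, the rack is at (294,233) and the jar at (348,237).

Run:
```python
from h import *
im=cv2.imread("pics/top0.png"); W=np.load("pics/top0.npy")
a=cv2.resize(im[170:280,80:250],None,fx=3,fy=3,interpolation=cv2.INTER_CUBIC)
b=cv2.resize(im[200:270,255:395],None,fx=3.6,fy=3.6,interpolation=cv2.INTER_CUBIC)
c=np.zeros((a.shape[0]+b.shape[0],max(a.shape[1],b.shape[1]),3),np.uint8);c[:a.shape[0],:a.shape[1]]=a;c[a.shape[0]:,:b.shape[1]]=b
cv2.imwrite("pics/crop0.png",c)
def box(name,r,zlo,zhi):
    y0,y1,x0,x1=r; P=W[y0:y1,x0:x1].reshape(-1,3); P=P[(P[:,2]>zlo)&(P[:,2]<zhi)]
    q=cv2.minAreaRect((P[:,:2]*1000).astype(np.float32)); print(name,len(P),q,'zmed',np.median(P[:,2]),P[:,:2].mean(0)); 
box('carton',(180,255,120,175),.105,.125)
box('toterim',(200,270,255,395),.044,.0525)
box('rackblock',(205,260,270,312),.0535,.06)
box('racktubes',(205,260,270,312),.062,.08)
box('jar',(205,265,320,375),.078,.095)
box('pink',(185,255,195,245),.09,.125)
box('pip',(255,280,180,295),.008,.03)
box('bottle',(110,160,210,250),.1,.16)
box('dishes',(135,185,355,410),.035,.06)
box('tray',(170,275,85,198),.016,.026)
print(np.nanmax(W[255:280,180:295,2]))
```

```text
carton 1125 ((574.0692138671875, 277.723388671875), (65.11646270751953, 82.59054565429688), 86.04663848876953) zmed 0.11369159746232049 [0.57286239 0.27692231]
toterim 650 ((544.9965209960938, -118.76947021484375), (238.07879638671875, 96.8142318725586), 87.18350219726562) zmed 0.049272214807040665 [ 0.54236878 -0.12154623]
rackblock 279 ((549.75390625, -41.64207077026367), (92.70858001708984, 84.26770782470703), 0.19020125269889832) zmed 0.05852506288420681 [ 0.54473592 -0.05130793]
racktubes 534 ((544.2355346679688, -51.5058479309082), (74.20124053955078, 63.62403106689453), 0.7122660875320435) zmed 0.07419866709589926 [ 0.54435235 -0.0515957 ]
jar 639 ((541.973388671875, -174.02268981933594), (60.59665298461914, 62.268310546875), 46.909393310546875) zmed 0.08998700719910259 [ 0.5413122  -0.17371206]
pink 1132 ((568.2183837890625, 111.51112365722656), (82.96949005126953, 64.07427978515625), 11.936891555786133) zmed 0.10978153248272894 [0.56638909 0.11075731]
pip 810 ((472.3677978515625, 69.41606903076172), (32.19989013671875, 256.2831726074219), 7.076203346252441) zmed 0.021675847014673722 [0.4684442 0.0918278]
bottle 372 ((772.9512939453125, 102.06693267822266), (43.02915954589844, 50.499298095703125), 19.093774795532227) zmed 0.11440998082504349 [0.77050541 0.10082953]
dishes 1067 ((734.101806640625, -266.21258544921875), (87.80863952636719, 86.90879821777344), 43.996437072753906) zmed 0.04482474038880166 [ 0.73335997 -0.26606964]
tray 1054 ((575.1290283203125, 304.0274963378906), (308.7817077636719, 196.15939331054688), 80.6734619140625) zmed 0.02191791983024488 [0.56904856 0.32810041]
0.029168829002258652
```

View pics/crop0.png

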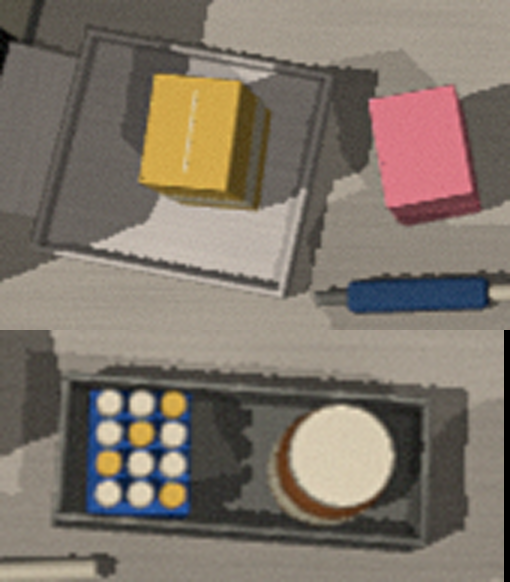

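Crop check: the chosen carton is the yellow one, with its long side along world x. In the box, the rack is at the +y end and the jar at the −y end with about 54 mm between them. I'll push them apart with closed fingers lowered into the gap.

```bash
cat >> h.py <<'E'
TY=np.radians(-2.8); T0=np.array([.545,-.1188])
ex=np.array([np.cos(TY),np.sin(TY)]); ey=np.array([-np.sin(TY),np.cos(TY)])
def tote(x,y,z): return np.append(T0+x*ex+y*ey,z)
def down(a):
    "tool z down, tool y at world angle a"
    y=np.array([np.cos(a),np.sin(a),0]); z=np.array([0,0,-1.]); x=np.cross(y,z)
    from scipy.spatial.transform import Rotation as Ro
    q=Ro.from_matrix(np.stack([x,y,z],1)).as_quat(); return np.array([q[3],*q[:3]])
E
python3 - <<'E'
from h import *
print(env.nose_length, env.get_state()['orientation'])
W=np.load("pics/top0.npy"); P=W.reshape(-1,3)
for y in np.arange(.3,.46,.02):
    m=(abs(P[:,0]-.57)<.08)&(abs(P[:,1]-y)<.01); print(round(y,2), np.nanpercentile(P[m][:,2],[50,97]).round(3))
for name,p,angs in (('tote',tote(0,.007,.2),(TY,TY+np.pi)),('place',tote(0,.005,.3),(TY,TY+np.pi)),('pick',[.574,.2777,.16],(np.radians(86),np.radians(-94)))):
    for a in angs: 
        q=kin.inverse_kinematics(p,down(a)); print(name,round(a,2),None if q is None else np.round(q,2))
E
```

```text
0.0726 [-7.78060529e-04  9.80573212e-01  1.96151783e-01 -2.18289119e-04]
0.3 [0.112 0.117]
0.32 [0.004 0.111]
0.34 [0.004 0.008]
0.36 [0.004 0.008]
0.38 [0.004 0.008]
0.4 [0.006 0.026]
0.42 [0.026 0.036]
0.44 [0.043 0.19 ]
0.46 [0.141 0.205]
tote -0.05 [ 0.46  0.45 -0.47  1.91  0.26  0.84 -0.19]
tote 3.09 [-0.75  0.82  1.27  1.99 -0.92  1.08 -2.24]
place -0.05 [ 0.48  0.33 -0.48  1.82  0.17  1.04 -0.11]
place 3.09 [-0.8   0.6   1.29  1.9  -0.64  1.14 -2.46]
pick 1.5 [ 0.09  0.77 -0.94  1.72  0.72  1.03  0.4 ]
pick -1.64 [-0.18  0.63 -0.51  1.74  0.38  0.88 -2.5 ]
```

Run:
```python
from h import *
env.grip(0.0,40)
q=down(TY); zt=.025+env.nose_length
env.reach(tote(0,.007,.2),q)
print('down hit',env.movel(tote(0,.007,zt),.12,stop_force=6))
s=env.get_state(); print(s['time'],s['tcp_pos'],s['opening'])
def pos():
    d=np.array(env.get_state()['tcp_pos'])[:2]-T0; return (d@ex,d@ey)
print(env.movel(tote(0,.043,zt),.05,stop_force=10),pos())
env.movel(tote(0,.03,zt),.1)
print(env.movel(tote(0,-.036,zt),.05,stop_force=10),pos(),env.get_state()['force'])
env.movel(tote(0,-.015,zt),.1)
env.movel(tote(0,-.0,.25),.2)
env.grip(.085)
env.reach([.574,.2777,.26],down(np.radians(86)))
s=env.get_state();print(s['time'],s['tcp_pos'])
im,W=cloud("top"); cv2.imwrite("pics/top1.png",im); np.save("pics/top1.npy",W)
def box(name,r,zlo,zhi):
    y0,y1,x0,x1=r; P=W[y0:y1,x0:x1].reshape(-1,3); P=P[(P[:,2]>zlo)&(P[:,2]<zhi)]
    if len(P)<5: print(name,len(P)); return
    c=cv2.minAreaRect((P[:,:2]*1000).astype(np.float32)); d=np.array(c[0])/1000-T0; print(name,len(P),c,'tote xy',d@ex,d@ey)
box('toterim',(200,270,255,395),.044,.0525)
box('racktubes',(205,260,265,312),.062,.08)
box('jar',(205,265,320,380),.078,.095)
cv2.imwrite("pics/crop1.png",cv2.resize(im[150:280,80:400],None,fx=2.5,fy=2.5))
```

```text
down hit False
4.0 [ 0.54586127 -0.11181411  0.09820411] -0.00028615686946289364
True (np.float64(-0.0007015500550706854), np.float64(0.038518698545394865))
True (np.float64(2.5890279720124716e-05), np.float64(-0.030498050600832705)) [0.41264332 1.00630966 1.84592974]
9.4667 [0.57477259 0.27585692 0.25964702]
toterim 656 ((544.989990234375, -118.9576187133789), (238.4272918701172, 96.84574127197266), 87.16825103759766) tote xy -2.298177475599635e-06 -0.00015791951302920675
racktubes 531 ((546.7183227539062, -37.021827697753906), (61.81330108642578, 76.55242156982422), 87.19132232666016) tote xy -0.002278573578735706 0.08176448006701156
jar 640 ((541.6565551757812, -195.83248901367188), (61.2016716003418, 62.10337829589844), 66.45413970947266) tote xy 0.0004235661448088105 -0.07710384931152947
```

View pics/crop1.png

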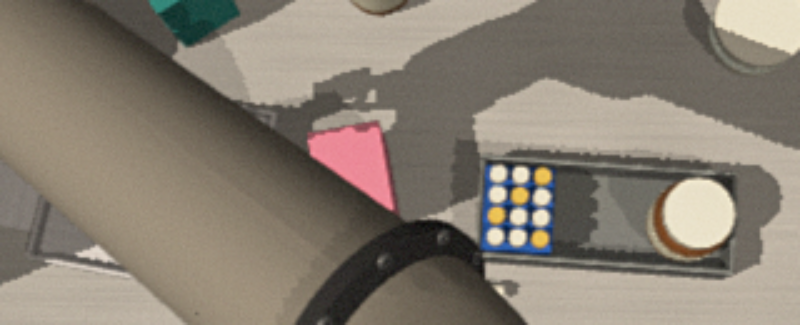

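The push worked: the rack is flush at the +y end and the jar at the −y end. That leaves a 91 mm gap centred at tote y = +4 mm. Next is the pick.

Run:
```python
from h import *
q=down(np.radians(86))
c=np.array([.5741,.2777])
env.movel([*c,.146],.12,stop_force=8); env.dwell(.2)
s=env.get_state(); t=np.array(s['tcp_pos']); a=np.radians(86)
tx=np.array([-np.sin(a),np.cos(a)])  # +-tool x
u=(c-t[:2])@np.array([np.cos(np.radians(-4)),np.sin(np.radians(-4))])
print(t,'offset along pads',u)
env.grip(.055,50); env.dwell(.2); s=env.get_state(); print(s['opening'],s['gripper_force'],s['force'])
env.movel([*c,.33],.15); env.dwell(.2)
s=env.get_state(); print(s['time'],s['opening'],s['force'],s['tcp_pos'])
im,d=camera("wrist"); cv2.imwrite("pics/w.png",im)
env.reach(tote(0,.004,.33),down(TY)); env.dwell(.3)
s=env.get_state(); d=np.array(s['tcp_pos'])[:2]-T0; print(s['time'],s['opening'],d@ex,d@ey,s['tcp_pos'][2])
im,W=cloud("scene"); cv2.imwrite("pics/s2.png",im[80:320,100:540]); np.save("pics/s2.npy",W)
hsv=cv2.cvtColor(im,cv2.COLOR_BGR2HSV); m=cv2.inRange(hsv,(18,120,60),(34,255,255))>0
m&=(W[...,2]>.12)&(abs(W[...,1]+.12)<.1)&(abs(W[...,0]-.55)<.1)
P=W[m]; L=np.stack([(P[:,:2]-T0)@ex,(P[:,:2]-T0)@ey,P[:,2]],1)
print(len(P),np.percentile(L,[1,5,50,95,99],axis=0).round(4))
```

```text
[0.57441355 0.27787616 0.14674829] offset along pads -0.00030050221123011973
0.06345751790474628 56.13430559635162 [-0.0958454  -0.10611385  4.86568665]
12.9167 0.06331042397068821 [-0.04163863 -0.31151418 -2.08625733] [0.57394051 0.27757648 0.32924307]
14.725 0.06359019396244424 0.00017376200937641582 0.00474602447798225 0.3299400450263542
1920 [[-0.0277 -0.0311  0.1925]
 [-0.019  -0.0276  0.196 ]
 [ 0.0314  0.0227  0.2647]
 [ 0.0339  0.0471  0.2972]
 [ 0.0349  0.0474  0.298 ]]
```

View pics/s2.png

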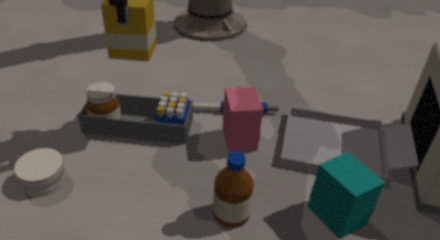

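Run:
```python
from h import *
W=np.load("pics/s2.npy"); P=W.reshape(-1,3)
L=np.stack([(P[:,:2]-T0)@ex,(P[:,:2]-T0)@ey,P[:,2]],1)
f=L[(abs(L[:,0]-.032)<.006)&(abs(L[:,1])<.07)&(L[:,2]>.195)&(L[:,2]<.25)]
print(len(f),np.percentile(f,[.5,2,50,98,99.5],axis=0).round(4)); 
n=np.polyfit(f[:,1],f[:,0],1); print('yaw err deg',np.degrees(n[0]))
k=np.round(f[:,2]/.004); print(np.mean([f[k==i,1].min() for i in set(k)]),np.mean([f[k==i,1].max() for i in set(k)]))
print(np.nanmin(L[(abs(L[:,0]-.032)<.004)&(abs(L[:,1])<.05)&(L[:,2]>.13),2]))
```

```text
1121 [[ 0.0287 -0.0344  0.1954]
 [ 0.0298 -0.0331  0.1961]
 [ 0.0323  0.0072  0.2235]
 [ 0.0346  0.0468  0.2487]
 [ 0.0352  0.0476  0.2496]]
yaw err deg -0.4251021817751142
-0.034006603627686 0.047438337327582784
0.1867647720320117
```

Run:
```python
from h import *
env.movel(tote(0,.003,.25),.12); env.dwell(.2)
h1=env.movel(tote(0,.003,.165),.06,stop_force=6)
s=env.get_state(); print(h1,s['time'],s['tcp_pos'],s['force'])
if not h1:
    h2=env.movel(tote(0,.003,.143),.025,stop_force=5)
    s=env.get_state(); print(h2,s['time'],s['tcp_pos'],s['force'])
d=np.array(s['tcp_pos'])[:2]-T0; print(d@ex,d@ey)
im,W=cloud("scene"); cv2.imwrite("pics/s3.png",cv2.resize(im[120:260,140:340],None,fx=3,fy=3))
```

```text
False 17.3583 [ 0.54540468 -0.11582559  0.16539899] [-0.06637683 -0.16039584 -2.72589289]
True 18.0417 [ 0.54506928 -0.11579044  0.14742226] [-0.19697024  1.1628578   6.05164396]
-7.782320429659535e-05 0.0030093498211292693
```

View pics/s3.png

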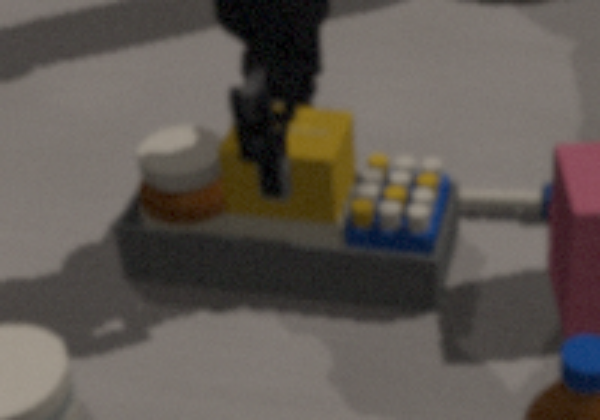

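Contact came at the expected floor height (TCP 0.1474), and the carton stands between the jar and the rack. I'll release and retreat.

Run:
```python
from h import *
env.grip(.078); env.dwell(.2)
env.movel(tote(0,.003,.20),.06); env.movel(tote(0,.003,.3),.15)
env.reach([.574,.2777,.33],down(np.radians(86))); env.dwell(.5)
print(env.get_state()['time'])
im,W=cloud("top"); cv2.imwrite("pics/t4.png",cv2.resize(im[90:290,180:420],None,fx=3,fy=3))
for n,r,lo,hi in (('carton',(195,265,290,350),.1,.13),('rack',(205,265,265,312),.066,.08),('jar',(205,265,320,385),.083,.095)):
    P=W[r[0]:r[1],r[2]:r[3]].reshape(-1,3); P=P[(P[:,2]>lo)&(P[:,2]<hi)]
    L=np.c_[(P[:,:2]-T0)@ex,(P[:,:2]-T0)@ey]; A=np.c_[L,np.ones(len(L))]; f=np.linalg.lstsq(A,P[:,2],rcond=None)[0]
    print(n,len(P),((L.min(0)+L.max(0))/2).round(4),'z',np.median(P[:,2]).round(4),'tilt',f[:2].round(3))
```

```text
22.4167
carton 1146 [0.001  0.0037] z 0.115 tilt [ 0.021 -0.013]
rack 476 [-0.0026  0.0677] z 0.0749 tilt [ 0.003 -0.003]
jar 647 [ 0.0002 -0.0504] z 0.0902 tilt [ 0.007 -0.005]
```

View pics/t4.png

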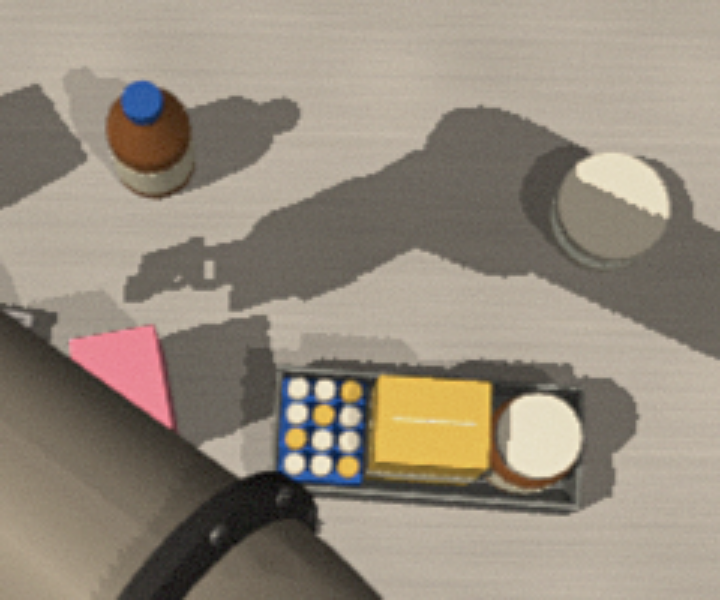

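The top view shows rack, carton and jar in a row, upright at floor height (tops at 0.075, 0.115 and 0.090 m). The bottle and the dishes haven't moved, and the arm is clear of everything.

```bash
python3 -c "
from h import *
print(job.job_done())"
```

```text
the job is handed in; nothing more can be done
None
```

The yellow carton stands upright between the tube rack and the jar in the grey box, and I handed the job in at about 22 s; the hand-in call did not report a verdict.

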